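Stow the coffee tins in the bolted chest

ROBOT

A 7-joint arm with a two-finger parallel gripper is mounted at the origin on the work surface. World frame = base frame: x ahead of the robot, y to its left, z up, the work surface at z = 0. Lengths are in mm, angles in degrees, forces in N, time in s.
With the tool pointing down it reaches from about 350 to 900 mm from the base axis. Payload 8.1 kg.
Tool frame: the origin (TCP) lies between the finger pads; the fingertips stand 25 mm ahead of it and the grasp point (between the pads) lies 6 mm ahead of it; z points along the fingers, y is the line along which they close (so a half turn about z gives the same grasp; the last joint's range is limited). The gripper opens to 85 mm and grips with 20 to 120 N. Pads are 22 mm wide; open, the fingers measure 114 mm over their backs; the gripper's body (76 mm by 85 mm) begins 54 mm behind the grasp point. The pads swing forward as they close: fully open they stand 13 mm farther back than shut.
Start: joints at [63.908, 24.895, 1.432, 90.138, -0.665, 64.973, -4.303], TCP at [215.931, -586.528, 234.323] pointing down, gripper open.
Joint ranges: [-149.89, 149.89], [-25.12, 119.58], [-72.63, 75.52], [4.76, 147.25], [-75.54, 255.54], [6.69, 114.76], [-157.13, 157.13]. Speed limits (degrees/s): [127.2, 127.2, 172.46, 172.46, 180, 180, 180].

INTERFACE

Orientations are given as [roll, pitch, yaw] about the fixed x, y, z axes, in that order (R = Rz(yaw) Ry(pitch) Rx(roll)).
In Python, from workcell import read_state, get_image, camera_params, job_done, look_for gives the robot as it stands. The module is installed in compiled form; this text tells all that it offers.
- The arm moves only by the tool servo_tool, never from a script. Its argument "increments" is text: rows parted by semicolons, each of 4 numbers parted by spaces: the shift along the tool's x, y, z scaled (see below), then the turn about the tool's z scaled (see below). A call has 1 to 8 rows; each row shifts and turns the commanded pose from where the row before left it, along the tool's axes as they then stand; what a row does not reach is not made up. The controller multiplies each number of a shift by 40 mm and each number of a turn by 45 degrees. A row lasts 1/8 s, in which the tool goes at most 62.5 mm and 10.7 degrees, less where a joint would pass 70% of its speed; a pose out of reach is approached as far as the arm can. A call with a number of a shift or a turn outside -1 to 1 is refused whole. A call with a gripper value outside its range is refused whole. "jaw" is the opening, from -1 (shut) to 1 (fully open), set as the call begins (left out, the last holds). The fingers move at their own pace and stop on an object; the grip force is fixed at half the most. Time passes only in rows, so rows that do not move let the fingers close. It gives the time, the measured TCP pose, the force, the opening and the grip force at its end, in the units of the state.
- read_state(): the state, without advancing time (a new reading comes with each control period).
- get_image(name): name is "scene" or "top"; returns (picture, depth): 400x640x3 uint8, red, green, blue; 400x640 float32, mm along the optical axis (not along the pixel's ray), 0 where there is no reading.
- camera_params(name): a dict with "fx", "fy", "cx", "cy" (pixels), "position" and "attitude" of the camera in the world. Camera axes: x right, y down, z forward; pixel columns grow to the right and rows downward; lengths in mm; the calibration is good to about 2 mm. A picture is of the moment at which its call begins. camera_params takes no time and is no camera call.
- job_done(): hands the job in; it is judged then, once.
Trained networks look in the newest picture that a camera, given by its name, has taken for a name from the list of things; names that differ only in an ending like _2 or _b are one class to them, and where a whole thing is asked for, a point or a joint stands for the part that bears it (a point fixed in the world has none). Each returns a list of dicts, best first, with "conf" (0 to 1); they miss things now and then, are a little off and sometimes report something else, mostly with a low value. They report only what shows in the picture. A call takes as long as a camera call. They do not tell look-alikes from the thing itself.
- look_for(target, camera): "rect" ([left, top, right, bottom] in pixels, round what is visible of it).
The state is a dict: "time_s": time; "q": joint angles; "qvel": joint speeds; "tau": joint torques, N m; "eef_pos": TCP position; "eef_rot": TCP orientation; "force": force on the tool from outside, world axes, zero at the start; "torque": the same for the moment, N m; "opening": opening from 0.0 (shut) to 1.0 (fully open); "finger_force": force on a finger pad.
Only numpy, scipy, OpenCV 4.12 (cv2) and the standard library are available. Lean on these libraries where they do the work, as an engineer would, in place of code of your own. Each camera call takes 0.05 s, during which the arm holds its last target. There are 200 camera calls.

TASK

Put away all the coffee tins: lift the chest's red bolt over its bump and draw it fully aside, press the green button so the lid pops up, swing the lid fully open and steady it there. Stand every tin upright on the chest's floor, then shut the lid until it latches and lift the bolt back over its bump, fully home and down. Leave the cup, tamper and jug alone.

Things in the scene. Friction and masses are not known exactly. Their poses are not given: they have to be found in the camera images.
- chest: White tin chest with a dark deck in front, fixed to the counter (sizes in mm). Origin: centre of the box's underside; x to the back (hinge side), y left seen from the robot, z up. Box 144 (x) x 300 (y) x 75 high, walls and floor 6 thick. Deck: x -160 to -72, y -165 to 165, top z 40. A black latch housing stands on it at x -104 to -76, y -125 to -90, up to z 93. Place and yaw vary.
- chest_floor (a point): Centre of the chest's inner floor, at chest x 0, y 0, z 6. The floor is bare, 132 (x) x 288 (y) mm; the rim is 69 mm above it.
- lid_hinge (a point): Middle of the lid's hinge axis, at chest x 72, y 0, z 79 mm; the axis runs along chest y. The walnut lid is 300 wide, reaches 144 mm forward from here, is 8 mm thick and weighs 0.25 kg. A brass ear on its front lies under the bolt's tongue while the bolt is home: then the lid can neither open nor, from open, be shut.
- lid_bar (a point): Middle of the steel pull bar on the lid's front, on the lid's mid-plane: round, 14 mm in diameter, 98 long along chest y, on two arms at y +-45, 187 from the hinge axis. Lid shut: chest x -115, y 0, z 79, with 36 mm free between the bar and the lid's front edge and 32 free below the bar. It swings with the lid.
- lid (a joint): Lid angle, rad: 0 shut, about 0.01 latched, grows as the front rises, stop at 1.8 (fully open, leaning back). Once unlatched a spring kicks it to about 0.45 and holds it ajar. Beyond, swing it by the bar (under 2 N): let go below about 1.4 it sinks back slowly to 0.45, from 1.45 up it stays. To shut: some 3 N down on the bar, up to about 10 N at the last, till the latch snaps.
- bolt_slide (a joint): Sideways place of the bolt, m: 0 locked home, 0.040 fully drawn (moved along chest +y, away from the lid's middle). A yellow bump under it, 7 mm high and 20 mm wide, stops it beyond about 5 mm from either end unless the bolt is lifted 8 mm or more; lifted, it slides with about 1 N. Starts at 0 to 0.004.
- bolt_lift (a joint): Height to which the bolt is lifted, m: 0 down, stop at 0.018. A spring and its weight (3 to 5 N) press it down.
- bolt_grip (a point): Point inside the bolt's red upright grip plate, 15 mm below its top. The plate is 14 thick (chest x), 26 wide (chest y), top at z 119 with the bolt down; 39 mm free behind it to the lid. Bolt home: this point is at chest x -118, y 105, z 104; y grows with bolt_slide. A steel tongue as thick as the plate reaches from it towards the lid's middle at z 87 to 95.
- button_top (a point): Middle of the top of the green release button, a round cap 34 mm in diameter on a black pedestal on the deck, right end: chest x -128, y -141, z 85 mm when up.
- release (a joint): How far the button is pressed, m: 0 up, 0.009 fully down (5 N); about 0.006 frees the lid latch. It springs back.
- tin1: Dark steel coffee tin with a green band and a brass dot on the lid, round, 56 in diameter, 60 high, 0.11 to 0.23 kg, standing on the counter right of the chest. Origin: centre of its underside, z up through its lid. May be absent (then None).
- tin2: Dark steel coffee tin with a green band and a brass dot on the lid, round, 56 in diameter, 60 high, 0.11 to 0.23 kg, standing on the counter right of the chest. Origin: centre of its underside, z up through its lid. May be absent (then None).
- tin3: Dark steel coffee tin with a green band and a brass dot on the lid, round, 56 in diameter, 60 high, 0.11 to 0.23 kg, standing on the counter right of the chest. Origin: centre of its underside, z up through its lid. May be absent (then None).
- tin4: Dark steel coffee tin with a green band and a brass dot on the lid, round, 56 in diameter, 60 high, 0.11 to 0.23 kg, standing on the counter right of the chest. Origin: centre of its underside, z up through its lid. May be absent (then None).
- cup: Bystander: white takeaway cup, 84 in diameter at the rim, 95 high, origin under its centre; to be left alone.
- tamper: Bystander: dark steel coffee tamper, 58 in diameter, 90 high, origin under its centre; to be left alone.
- jug: Bystander: steel milk jug with a handle at its +y, 84 in diameter, 100 high, origin under its centre; to be left alone.
There are look-alikes about, which are no part of the job. What is shaped like the tin3 but blue is not meant.

How it is judged:
By the outcome, as a careful person would: the job done as asked, in the order asked, and still so for the second after the job is handed in, with the robot touching nothing.
Of tin1, tin2, tin3, tin4 only 2 to 4 are there at a start; the rules pass over those that are not, and their reading is None.
At some moment in a run one of tin1, tin2, tin3, tin4 may be knocked a few centimetres aside while the robot is not near it.
It also fails if it takes over 210 s, if anything falls off the work surface, if the arm or the gripper's body presses on something with over 40 N, if the wrist force passes 120 N, or if a joint passes its speed limit or range.

## Working session

There is one attempt and no reset: what is moved stays moved. The work goes in short steps, Python scripts to look and compute and a tool call to move; the robot and the scene stay as the last step left them, time stands still between calls to the robot, and variables do not carry over. Pictures are saved under pics/ and viewed, at most 14 in all, crops included, and the job is handed in when it is done.

Besides the shell and the picture viewer there is one more tool, called after "Request:" as name(argument=value, ...) on one line, values as JSON. servo_tool: Moves the arm, as the interface text tells. Shifts and turns lie within -1 to 1; 1 stands for 40 mm of shift or 45 degrees of turn. Its arguments: {"type":"object","properties":{"increments":{"type":"string"},"jaw":{"type":"number"}},"required":["increments"]}

```bash
mkdir -p pics; ls; cat > h.py <<'E'
import numpy as np, cv2
from scipy.spatial.transform import Rotation as R
from workcell import *
def cam(n):
    p=camera_params(n); return p
def rotm(a):
    a=np.array(a,float)
    return a if a.shape==(3,3) else R.from_euler('xyz',a,degrees=True).as_matrix()
def world(n,depth):
    p=camera_params(n); v,u=np.mgrid[0:400,0:640]
    P=np.stack([(u-p['cx'])/p['fx']*depth,(v-p['cy'])/p['fy']*depth,depth],-1)
    W=P@rotm(p['attitude']).T+np.array(p['position']); W[depth==0]=np.nan
    return W
def save(im,f,s=1): cv2.imwrite('pics/'+f,cv2.resize(im[...,::-1],None,fx=s,fy=s,interpolation=cv2.INTER_CUBIC))
E
python3 - <<'E'
from h import *
for n in('scene','top'):
    print(n,camera_params(n)); im,d=get_image(n); save(im,n+'0.png'); np.savez(n+'0.npz',im=im,d=d)
    for t in('chest','tin1','bolt_grip','button_top','lid_bar','cup','tamper','jug'):
        print(t,[(np.round(r['rect']).astype(int).tolist(),round(r['conf'],2)) for r in look_for(t,n)])
s=read_state();print(s)
E
```

```text
pics
scene {'fx': 385.6748269098834, 'fy': 385.6748269098834, 'cx': 324.4321722340989, 'cy': 193.43163228870864, 'position': array([1067.07433151, -716.01427523, 1001.98549435]), 'attitude': array([-135.17623067,    0.19895279,   36.07168534])}
chest [([291, 141, 399, 225], 0.78)]
tin1 [([269, 223, 284, 242], 0.85), ([233, 236, 254, 260], 0.82), ([225, 215, 244, 239], 0.71), ([303, 236, 315, 260], 0.64)]
bolt_grip [([342, 141, 348, 157], 0.7), ([299, 182, 308, 194], 0.2)]
button_top [([298, 184, 307, 191], 0.48)]
lid_bar [([316, 152, 392, 213], 0.7)]
cup [([339, 246, 370, 288], 0.96), ([340, 142, 353, 156], 0.48)]
tamper [([257, 314, 273, 344], 0.71)]
jug []
top {'fx': 467.8000951730158, 'fy': 467.8000951730158, 'cx': 318.89036719668644, 'cy': 198.48391847006874, 'position': array([ 407.95327529,   25.90158155, 1400.15569969]), 'attitude': array([-174.21340355,   -0.75131914,  -90.02445177])}
chest [([216, 158, 328, 250], 0.9)]
tin1 [([403, 226, 431, 244], 0.88), ([392, 259, 412, 282], 0.67), ([376, 218, 392, 236], 0.57), ([365, 173, 389, 192], 0.56), ([227, 228, 251, 232], 0.47), ([
[... 301 characters left out ...]
5, 210], 0.83)]
{'time_s': 0.9, 'q': array([63.90655771, 24.89429776,  1.43124986, 90.13893851, -0.66348142,
       64.97293031, -4.30386126]), 'qvel': array([-0.07532594, -0.00201088,  0.01650325, -0.02249716,  0.01843315,
        0.0248839 , -0.05362266]), 'tau': array([ 6.75114006e-04, -6.70274949e+01,  1.02483563e+00, -3.16562819e+01,
        1.55089726e-02,  2.17356457e-03, -3.02384166e-06]), 'eef_pos': array([ 215.94444689, -586.51421437,  234.32216967]), 'eef_rot': array([1.79997776e+02, 1.06888959e-03, 2.02105952e+01]), 'force': array([ 0.41196019, -0.53937514,  0.73324984]), 'torque': array([-0.01196949, -0.01328075,  0.01729533]), 'finger_force': 0.0, 'opening': 1.0003626164833601}
```

```bash
python3 - <<'E'
from h import *
z=np.load('top0.npz'); im,d=z['im'],z['d']
save(im[100:300,130:500],'topcrop.png',2.1)
z=np.load('scene0.npz'); save(z['im'][120:350,200:480],'scenecrop.png',2.6)
W=world('top',d)
def tins():
    for n,r in (('a',[403,226,431,244]),('b',[392,259,412,282]),('c',[376,218,392,236]),('d',[365,173,389,192]),('cup',[361,113,392,145]),('tamper',[457,149,482,167]),('jug',[137,175,185,210])):
        w=W[r[1]-3:r[3]+4,r[0]-3:r[2]+4].reshape(-1,3); c=im[r[1]-3:r[3]+4,r[0]-3:r[2]+4].reshape(-1,3)
        zt=np.nanmax(w[:,2]);m=w[:,2]>zt-8
        print(n,'top',zt.round(),'n',m.sum(),'mid',((np.nanmin(w[m],0)+np.nanmax(w[m],0))/2).round(), 'ext',(np.nanmax(w[m],0)-np.nanmin(w[m],0)).round(),'col',np.median(c[m],0))
tins()
# lid plane: z 79..85
Z=W[...,2]; m=((Z>76)&(Z<92)); m[:, :205]=0; m[:,340:]=0; m[:150]=0;m[260:]=0
n,l,st,ce=cv2.connectedComponentsWithStats(m.astype(np.uint8))
k=1+np.argmax(st[1:,4]); P=W[l==k]
print(st[k]); print('lid z',np.median(P[:,2])); rc=cv2.minAreaRect(P[:,:2].astype(np.float32)); print(rc, cv2.boxPoints(rc))
# red and green
hsv=cv2.cvtColor(im,cv2.COLOR_RGB2HSV)
for nm,mm in (('red',((hsv[...,0]<8)|(hsv[...,0]>172))&(hsv[...,1]>140)&(hsv[...,2]>80)),('green',(hsv[...,0]>45)&(hsv[...,0]<85)&(hsv[...,1]>110))):
    n,l,st,ce=cv2.connectedComponentsWithStats(mm.astype(np.uint8))
    for k in range(1,n):
        if st[k,4]>12:
            P=W[l==k]; print(nm,st[k],np.nanmedian(P,0).round(),np.nanmax(P[:,2]).round())
E
```

```text
a top 68.0 n 182 mid [ 439. -275.   64.] ext [51. 53.  8.] col [121.5  99.   56. ]
b top 69.0 n 187 mid [ 341. -223.   65.] ext [54. 54.  8.] col [111. 100.  86.]
c top 70.0 n 135 mid [ 467. -172.   66.] ext [51. 52.  8.] col [118.  98.  57.]
d top 68.0 n 187 mid [ 594. -157.   64.] ext [53. 53.  8.] col [127. 102.  56.]
cup top 104.0 n 52 mid [ 745. -151.  100.] ext [82. 80.  8.] col [143. 144. 138.]
tamper top 95.0 n 65 mid [ 663. -438.   91.] ext [36. 36.  8.] col [55. 56. 59.]
jug top 107.0 n 119 mid [565. 447. 103.] ext [82. 82.  8.] col [116. 118. 118.]
[ 218  160  107   72 5811]
lid z 84.6919425145361
((550.5391845703125, 144.87127685546875), (300.741455078125, 201.32315063476562), 89.3717041015625) [[448.23477    -4.3865814]
 [649.5458     -6.594223 ]
 [652.8436    294.12915  ]
 [451.5326    296.3368   ]]
red [227 227   9   5  44] [454. 249. 119.] 125.0
green [  0 219   8  27  89] [449. 933.  15.] 34.0
green [315 228  13  12 129] [441.   3.  86.] 93.0
```

View pics/topcrop.png

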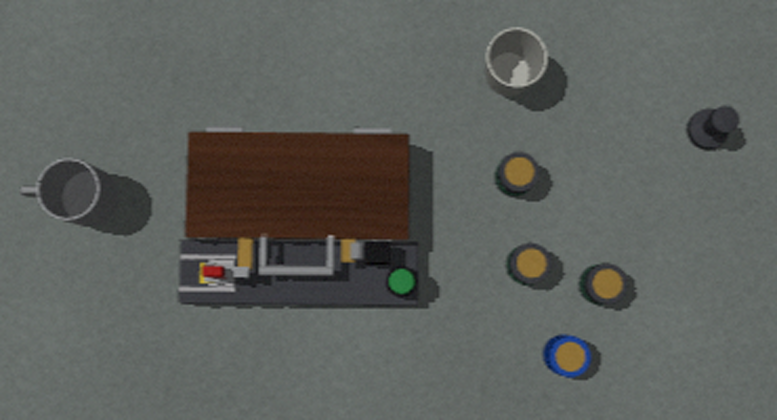

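View pics/scenecrop.png

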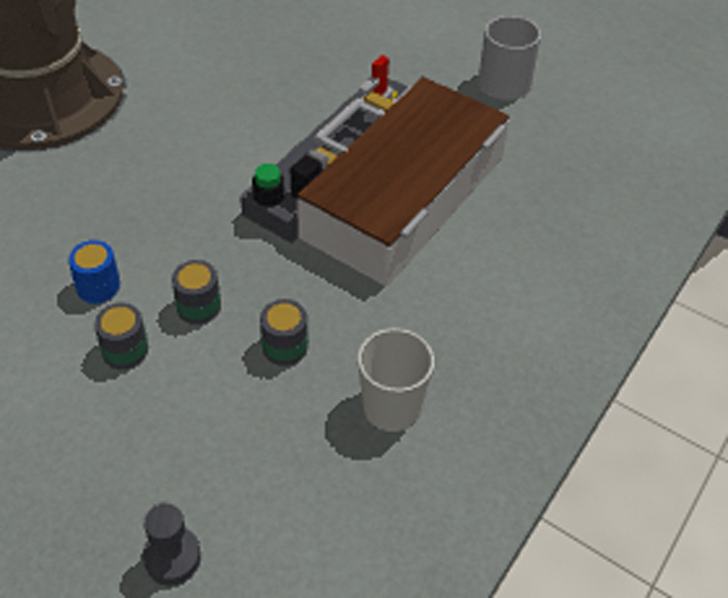

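The top crop shows the chest, with the red bolt at crop (213,271), the green button at (401,281), and the jug, cup and tamper. Four tin-shaped things are candidates, in full-image pixels:
- (417,235) is a green-banded tin.
- (384,227) is a green-banded tin.
- (377,182) is a green-banded tin.
- (402,270) is all blue.

The enlarged scene crop confirms green bands on three of them, which are the tins to store. The blue one, at scene crop (95,271), is the look-alike and stays. I'll turn the wrist and refine the chest pose.

Request:
servo_tool(increments="0 0 0 -0.192; 0 0 0 -0.192; 0 0 0 -0.192; 0 0 0 -0.192; 0 0 0 -0.192; 0 0 0 -0.192; 0 0 0 -0.192; 0 0 0 -0.194", jaw=0)

```text
time_s: 1.9
eef_pos: [215.9, -586.5, 234.3]
eef_rot: [-180.0, 0.0, 89.7]
force: [-0.1, 0.1, 0.1]
opening: 0.504
finger_force: 0.0
```

```bash
python3 - <<'E'
from h import *
z=np.load('top0.npz'); im,d=z['im'],z['d']; W=world('top',d); Z=W[...,2]
i=im.astype(int)
m=(i[...,0]>i[...,2]+25)&(Z>78)&(Z<92); m[:,:205]=0;m[:,340:]=0;m[:155]=0;m[215:]=0
P=W[m]; rc=cv2.minAreaRect(P[:,:2].astype(np.float32)); print(rc,np.median(P[:,2]))
hsv=cv2.cvtColor(im,cv2.COLOR_RGB2HSV)
r=((hsv[...,0]<8)|(hsv[...,0]>172))&(hsv[...,1]>140)&(hsv[...,2]>60)&(Z>114)
P=W[r];print('red',P.min(0),P.max(0),P.mean(0),len(P))
g=(hsv[...,0]>45)&(hsv[...,0]<85)&(hsv[...,1]>110)&(Z>80)&(Z<95)
P=W[g];print('green',P.min(0),P.max(0),P.mean(0),len(P))
b=(Z>72)&(Z<95)&(np.abs(W[...,1]-144)<38)&(W[...,0]<480)
P=W[b];print('bar',P.min(0),P.max(0),P.mean(0),len(P))
s=read_state();print(s['time_s'],s['eef_pos'],s['eef_rot'],s['q'].round(),s['opening'])
E
```

```text
((570.34130859375, 142.67288208007812), (146.5150909423828, 297.44061279296875), 0.03785043582320213) 84.73257252774295
red [448.3214592  238.62893245 114.63861212] [459.4830633  260.18098813 124.99609983] [453.87572914 249.49400878 119.54043217] 42
green [427.06267137 -11.38684165  80.07171035] [457.89427941  19.57571162  93.10204865] [442.48722739   4.38008584  86.08486356] 113
bar [449.48017012 106.23880958  78.96290026] [463.77742182 181.91797042  94.4098784 ] [457.26608124 143.98746876  87.33487756] 133
1.9 [ 215.86839495 -586.54959057  234.31913309] [-1.79999925e+02  1.99442156e-03  8.96966758e+01] [ 74.  26. -14.  89.   7.  66.  59.] 0.5038247182521117
```

Request:
servo_tool(increments="0.8 0.75 0 0; 0.9 0.75 0 0; 0.9 0.75 0 0; 0.9 0.75 0 0; 0.9 0.75 0 0; 0.9 0.75 0 0; 0.9 0.75 0 0; 0.8 0.75 0 0")

```text
time_s: 2.9
eef_pos: [459.7, -307.7, 234.6]
eef_rot: [180.0, 0.0, 89.4]
force: [0.3, -0.5, -0.1]
opening: 0.495
finger_force: 0.0
```

```bash
python3 - <<'E'
from h import *
s=read_state();print(s['time_s'],s['eef_pos'],s['eef_rot'],s['q'].round(),s['qvel'].round())
E
```

```text
2.9 [ 459.66766573 -307.65664243  234.55402496] [1.79980168e+02 1.75726547e-02 8.94261152e+01] [ 44.  20. -21.  99.   8.  63.  20.] [-32.   6.  -6.  -7.   4.   3. -39.]
```

Request:
servo_tool(increments="1 0 0 0; 1 0 0 0; 1 0 0 0; 1 0 0 0; 1 0 0 0; 1 0 0 0; 1 0 0 0; 0.8 0 0 0")

```text
time_s: 3.9
eef_pos: [461.9, 4.6, 234.6]
eef_rot: [180.0, 0.0, 89.5]
force: [0.2, -0.2, -0.3]
opening: 0.498
finger_force: 0.0
```

Request:
servo_tool(increments="1 0 0 0; 1 0 0 0; 1 0 0 0; 1 0 0 0; 0.9 0 0 0; 0.6 0 0 0; 0.2 0 0 0; 0 0 0 0")

```text
time_s: 4.9
eef_pos: [464.2, 230.7, 234.2]
eef_rot: [-180.0, 0.0, 89.4]
force: [-0.0, -0.6, -0.5]
opening: 0.501
finger_force: 0.0
```

```bash
python3 - <<'E'
from h import *
s=read_state();print(s['time_s'],s['eef_pos'],s['eef_rot'],s['q'].round())
E
```

```text
4.9 [464.2451192  230.74997958 234.2100179 ] [-1.79994755e+02  1.99405028e-02  8.94396638e+01] [ -4.  19. -37. 103.  13.  62. -46.]
```

Request:
servo_tool(increments="0.47 -0.26 0 0; 0 0 0.6 0; 0 0 0.7 0; 0 0 0.6 0; 0 0 0.5 0; 0 0 0.4 0; 0 0 0.25 0; 0 0 0 0", jaw=-0.05)

```text
time_s: 5.9
eef_pos: [453.9, 249.4, 111.9]
eef_rot: [-180.0, 0.0, 89.4]
force: [-0.5, -1.1, -0.5]
opening: 0.473
finger_force: 0.0
```

```bash
python3 - <<'E'
from h import *
s=read_state();print(s['time_s'],s['eef_pos'],s['force'].round(1))
im,d=get_image('scene'); save(im[110:230,270:420],'s1.png',4)
E
```

```text
5.9 [453.92408679 249.39815275 111.90986316] [-0.5 -1.1 -0.5]
```

View pics/s1.png

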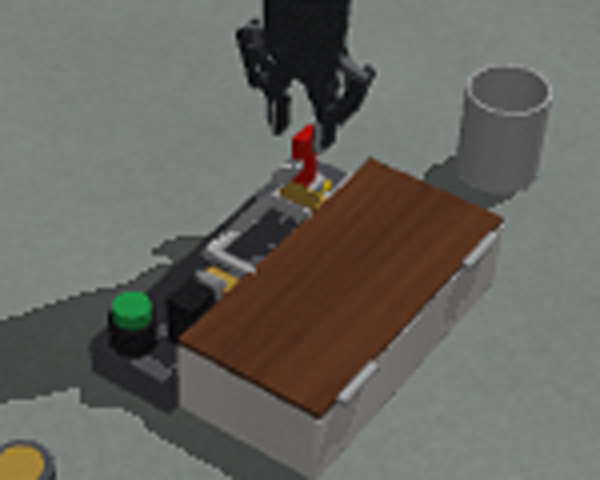

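The fingers straddle the red plate (crop (303,145)), so I'll close, lift 12 mm, slide 40 mm along +y, and lower.

Request:
servo_tool(increments="0 0 -0.03 0; 0 0 0 0; 0 0 0 0; 0 0 0 0; 0 0 0 0; 0 0 0 0", jaw=-1)

```text
time_s: 6.7
eef_pos: [456.3, 250.5, 114.8]
eef_rot: [179.8, -0.1, 89.4]
force: [5.6, -0.6, 1.9]
opening: 0.135
finger_force: 60.0
```

Request:
servo_tool(increments="0 0 -0.1 0; 0 0 -0.1 0; 0 0 -0.1 0; 0 0 0 0")

```text
time_s: 7.2
eef_pos: [456.0, 250.1, 126.4]
eef_rot: [179.8, -0.1, 89.4]
force: [6.1, 0.5, -4.2]
opening: 0.141
finger_force: 59.3
```

Request:
servo_tool(increments="0.15 0.06 0 0; 0.2 0 0 0; 0.2 0 0 0; 0.2 0 0 0; 0.2 0 0 0; 0.1 0 0 0; 0 0 0 0")

```text
time_s: 8.07
eef_pos: [456.8, 290.0, 124.8]
eef_rot: [-179.9, 0.2, 89.4]
force: [3.7, -5.8, -3.5]
opening: 0.137
finger_force: 59.3
```

Request:
servo_tool(increments="0 0.03 0.1 0; 0 0 0.1 0; 0 0 0.08 0; 0 0 0 0")

```text
time_s: 8.57
eef_pos: [457.5, 290.1, 114.7]
eef_rot: [-179.9, 0.2, 89.4]
force: [-1.9, -8.0, 9.8]
opening: 0.134
finger_force: 60.9
```

Request:
servo_tool(increments="0 0 0 0; 0 0 0 0; 0 0 0 0", jaw=-0.05)

```text
time_s: 8.95
eef_pos: [457.9, 292.5, 114.4]
eef_rot: [180.0, -0.0, 89.4]
force: [0.5, 0.6, -0.1]
opening: 0.474
finger_force: 0.0
```

Request:
servo_tool(increments="0 0 -0.5 0; 0 0 -1 0; 0 0 -1 0; 0 0 -0.5 0; 0 0 0 0")

```text
time_s: 9.57
eef_pos: [458.6, 292.8, 235.8]
eef_rot: [179.9, -0.1, 89.4]
force: [-1.0, 0.2, -0.3]
opening: 0.475
finger_force: 0.0
```

Request:
servo_tool(increments="-0.9 -0.4 0 0; -1 0 0 0; -1 0 0 0; -1 0 0 0; -1 0 0 0; -1 0 0 0; -1 0 0 0; -0.4 0 0 0", jaw=-1)

```text
time_s: 10.58
eef_pos: [438.2, -2.6, 233.1]
eef_rot: [-179.9, 0.0, 89.2]
force: [-0.3, 0.6, 0.0]
opening: -0.0
finger_force: 0.0
```

Request:
servo_tool(increments="0 0 0.5 0; 0 0 0.7 0; 0 0 0.7 0; 0 0 0.5 0; 0 0 0.3 0; 0 0 0.1 0; 0 0 0 0")

```text
time_s: 11.45
eef_pos: [439.2, 0.1, 122.4]
eef_rot: [180.0, -0.0, 89.4]
force: [0.2, -0.1, -0.1]
opening: 0.002
finger_force: 0.0
```

Request:
servo_tool(increments="0 0.05 0.2 0; 0 0 0.15 0; 0 0 0.07 0; 0 0 0.05 0; 0 0 0.02 0; 0 0 0 0")

```text
time_s: 12.2
eef_pos: [441.1, 0.1, 102.7]
eef_rot: [180.0, 0.0, 89.4]
force: [-0.2, -0.9, 0.3]
opening: -0.0
finger_force: 0.0
```

```bash
python3 - <<'E'
from h import *
im,d=get_image('scene'); save(im[110:230,270:420],'s2.png',4)
E
```

```text
(no output)
```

View pics/s2.png

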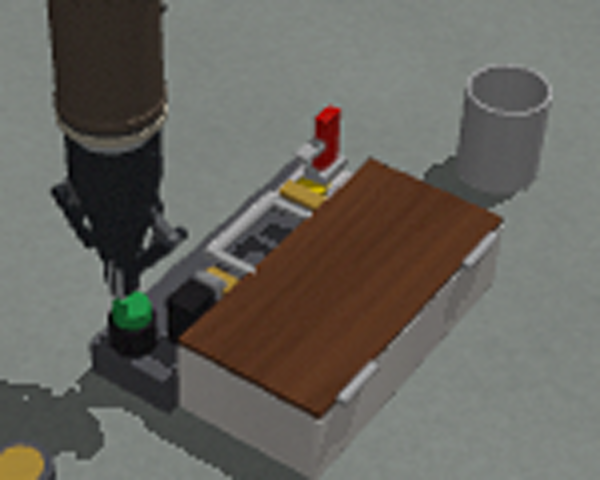

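The bolt now shows drawn (red plate at crop (327,135)). The fingertips are over the button but haven't touched it, so I'll go lower.

Request:
servo_tool(increments="0 0 0.08 0; 0 0 0.08 0; 0 0 0 0")

```text
time_s: 12.62
eef_pos: [440.9, 0.0, 96.0]
eef_rot: [-180.0, 0.0, 89.4]
force: [0.5, -0.2, 0.5]
opening: 0.001
finger_force: 0.0
```

Request:
servo_tool(increments="0 0 0.08 0; 0 0 0.08 0; 0 0 0 0")

```text
time_s: 13.0
eef_pos: [440.9, -0.0, 89.6]
eef_rot: [-180.0, 0.0, 89.4]
force: [0.7, -1.4, -0.5]
opening: -0.001
finger_force: 0.0
```

```bash
python3 - <<'E'
from h import *
im,d=get_image('scene'); save(im[165:220,280:340],'s3.png',9)
W=world('scene',d)
hsv=cv2.cvtColor(im,cv2.COLOR_RGB2HSV)
g=(hsv[...,0]>45)&(hsv[...,0]<85)&(hsv[...,1]>110); g[:150]=0;g[220:]=0
P=W[g];P=P[P[:,0]<520];print('green',np.nanmin(P,0),np.nanmax(P,0),np.nanmedian(P,0),len(P))
print(read_state()['eef_pos'])
E
```

```text
green [434.96817047 -12.22146709  67.77901315] [473.87580356  20.52412732 100.45296738] [453.62021241  -3.57463688  82.95850235] 65
[4.40999862e+02 3.01307974e-02 8.97733637e+01]
```

View pics/s3.png

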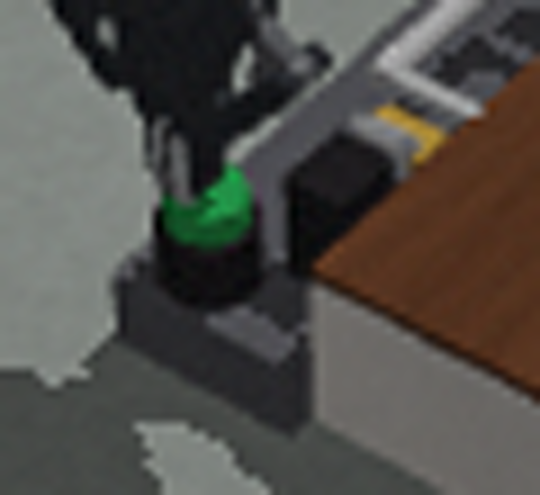

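The fingertip now sits on the cap's left rear (crop (180,185)), barely touching. I'll keep going down in small, force-checked steps.

Request:
servo_tool(increments="0 0 0.08 0; 0 0 0.05 0; 0 0 0 0")

```text
time_s: 13.42
eef_pos: [441.2, 0.1, 84.6]
eef_rot: [180.0, -0.0, 89.4]
force: [-0.5, -0.4, 0.7]
opening: 0.004
finger_force: 0.1
```

```bash
python3 - <<'E'
from h import *
im,d=get_image('scene'); save(im[150:220,280:370],'s4.png',7)
s=read_state();print(s['eef_pos'],s['force'])
im,d=get_image('top'); W=world('top',d); i=im.astype(int);Z=W[...,2]
b=(i[...,0]>i[...,2]+25);b[:150]=0;b[240:]=0;b[:,:210]=0;b[:,340:]=0
print('lid z',np.nanpercentile(Z[b],[10,50,90]))
E
```

```text
[4.41052968e+02 1.43231188e-02 8.45980562e+01] [-0.09635392  0.11232293 -0.31868312]
lid z [81.41992304 85.03547011 88.74170752]
```

View pics/s4.png

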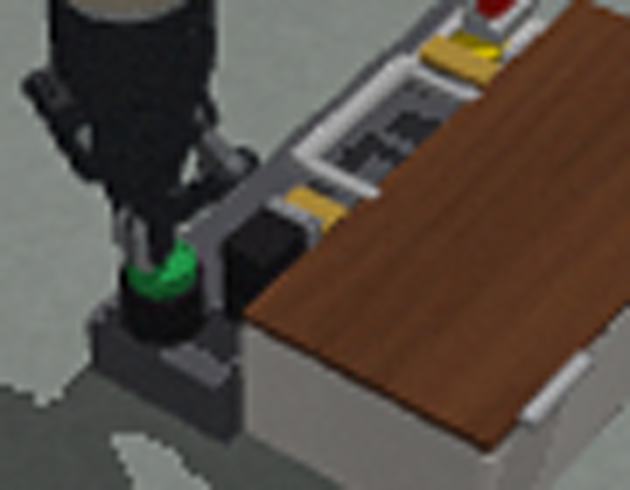

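```bash
python3 - <<'E'
from h import *
im,d=get_image('scene'); W=world('scene',d)
for v in range(172,194,2):
    print(v,[(tuple(W[v,u].round().astype(int)) if d[v,u]>0 else 0,tuple(int(x) for x in im[v,u])) for u in (298,300,302,304,306)])
E
```

```text
172 [((np.int64(448), np.int64(-16), np.int64(165)), (23, 22, 26)), ((np.int64(460), np.int64(-20), np.int64(174)), (22, 21, 24)), ((np.int64(459), np.int64(-10), np.int64(166)), (20, 22, 26)), ((np.int64(467), np.int64(-8), np.int64(169)), (22, 23, 24)), ((np.int64(456), np.int64(14), np.int64(147)), (66, 69, 68))]
174 [((np.int64(448), np.int64(-17), np.int64(157)), (21, 22, 26)), ((np.int64(459), np.int64(-20), np.int64(164)), (23, 24, 26)), ((np.int64(455), np.int64(-5), np.int64(152)), (19, 21, 26)), ((np.int64(455), np.int64(4), np.int64(145)), (18, 15, 19)), ((np.int64(361), np.int64(127), np.int64(4)), (140, 147, 142))]
176 [((np.int64(435), np.int64(-3), np.int64(131)), (23, 23, 25)), ((np.int64(456), np.int64(-17), np.int64(152)), (22, 22, 25)), ((np.int64(458), np.int64(-10), np.int64(148)), (20, 23, 24)), ((np.int64(455), np.int64(4), np.int64(136)), (38, 41, 44)), ((np.int64(462), np.int64(6), np.int64(139)), (63, 67, 69))]
178 [((np.int64(439), np.int64(-9), np.int64(128)), (24, 26, 26)), ((np.int64(453), np.int64(-14), np.int64(139)), (22, 23, 27)), ((np.int64(455), np
[... 1621 characters left out ...]
 (33, 147, 72)), ((np.int64(460), np.int64(5), np.int64(82)), (30, 145, 69))]
190 [((np.int64(436), np.int64(-9), np.int64(70)), (17, 43, 24)), ((np.int64(448), np.int64(-13), np.int64(81)), (19, 79, 39)), ((np.int64(456), np.int64(-12), np.int64(84)), (26, 98, 47)), ((np.int64(456), np.int64(-1), np.int64(75)), (19, 76, 36)), ((np.int64(461), np.int64(4), np.int64(74)), (19, 81, 38))]
192 [((np.int64(441), np.int64(-16), np.int64(69)), (13, 12, 17)), ((np.int64(449), np.int64(-15), np.int64(73)), (21, 31, 23)), ((np.int64(453), np.int64(-9), np.int64(71)), (16, 65, 32)), ((np.int64(459), np.int64(-6), np.int64(72)), (22, 47, 29)), ((np.int64(466), np.int64(-3), np.int64(73)), (22, 19, 21))]
```

Request:
servo_tool(increments="0 0 -1 0; 0 0 -0.5 0; 0 0 0 0")

```text
time_s: 13.95
eef_pos: [442.0, 0.0, 145.9]
eef_rot: [179.8, 0.0, 89.4]
force: [-0.4, -1.2, -0.6]
opening: -0.001
finger_force: 0.0
```

```bash
python3 - <<'E'
from h import *
print(read_state()['eef_pos'],read_state()['opening'],read_state()['q'].round(1))
im,d=get_image('scene'); W=world('scene',d); save(im[130:220,270:350],'s5.png',6)
M=(abs(W[...,0]-445)<25)&(abs(W[...,1])<25)&(W[...,2]>60)
vs,us=np.where(M)
for v in range(vs.min(),vs.max()+1,3):
    u=us[vs==v]
    if len(u): print(v,u.min(),u.max(),np.nanmean(W[v,u],0).round(), im[v,u].mean(0).round())
E
```

```text
[4.41966159e+02 8.43176021e-03 1.45902499e+02] -0.0008038746817862019 [ 18.2  17.1 -30.4 119.2  11.9  46.5 -19.9]
37 281 284 [420.  -9. 596.] [83. 70. 60.]
40 279 291 [424.  -5. 588.] [79. 67. 57.]
43 280 293 [431.  -6. 583.] [82. 70. 60.]
46 283 294 [437.  -7. 577.] [80. 69. 58.]
49 286 292 [440.  -9. 571.] [79. 68. 59.]
52 288 300 [441.   9. 556.] [78. 67. 57.]
55 291 304 [453.   8. 552.] [88. 75. 64.]
58 294 305 [464.   2. 549.] [87. 74. 62.]
85 307 307 [467.  24. 465.] [48. 40. 34.]
127 299 299 [467. -20. 351.] [48. 42. 35.]
136 297 302 [466. -19. 319.] [58. 60. 61.]
142 300 300 [469. -22. 299.] [21. 22. 24.]
145 300 300 [469. -23. 289.] [27. 27. 29.]
148 299 301 [467. -22. 276.] [23. 24. 24.]
151 290 302 [443. -14. 248.] [23. 24. 27.]
154 291 303 [448. -15. 239.] [26. 27. 30.]
157 292 306 [449. -12. 226.] [24. 26. 28.]
160 292 305 [446.  -8. 209.] [26. 27. 29.]
163 294 304 [448.  -9. 198.] [24. 26. 28.]
166 295 303 [448. -10. 186.] [36. 37. 40.]
169 296 304 [449.  -7. 172.] [46. 47. 49.]
172 297 303 [449.  -8. 159.] [45. 47. 48.]
175 299 300 [445.  -7. 143.] [100. 104. 102.]
184 300 305 [438.  13.  83.] [ 40. 140.  72.]
187 298 308 [448.   4.  81.] [ 33. 130.  66.]
190 297 308 [452.  -5.  76.] [19. 64. 33.]
193 298 307 [456. -10.  68.] [18. 16. 18.]
```

View pics/s5.png

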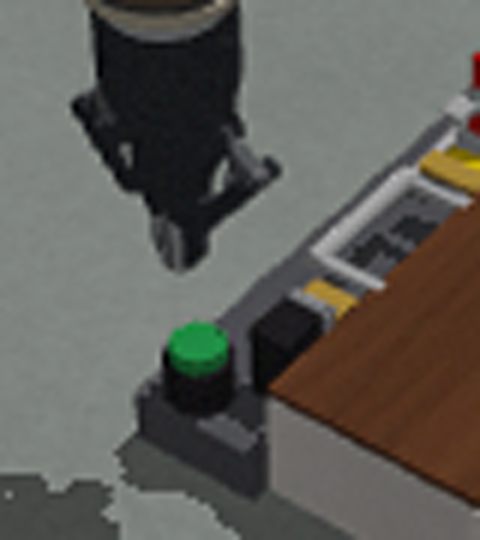

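The tip is clear of the cap. Depth puts the shut fingertips only about 5 mm below the reported TCP, so I need to press lower.

Request:
servo_tool(increments="0 0.02 0.5 0; 0.05 0 0.6 0; 0 0 0.35 0; 0 0 0.1 0; 0 0 0.05 0; 0 0 0 0")

```text
time_s: 14.75
eef_pos: [441.8, 2.0, 81.0]
eef_rot: [-180.0, 0.0, 89.4]
force: [-2.9, 1.1, 3.4]
opening: -0.0
finger_force: 2.0
```

Request:
servo_tool(increments="0 0 0.05 0; 0 0 0.05 0; 0 0 0 0")

```text
time_s: 15.12
eef_pos: [442.2, 1.9, 78.5]
eef_rot: [179.9, 0.1, 89.4]
force: [-11.1, -0.1, 34.4]
opening: 0.006
finger_force: 17.1
```

Request:
servo_tool(increments="0 0 -0.2 0; 0 0 -1 0; 0 0 -1 0; 0 0 -1 0; 0 0 -0.4 0; 0 0 0 0")

```text
time_s: 15.88
eef_pos: [443.2, 2.0, 221.9]
eef_rot: [179.8, 0.0, 89.4]
force: [-0.5, 0.2, -0.3]
opening: -0.003
finger_force: 0.0
```

```bash
python3 - <<'E'
from h import *
im,d=get_image('scene'); W=world('scene',d); save(im[90:230,250:430],'s6.png',4)
im,d=get_image('top'); W=world('top',d); i=im.astype(int);Z=W[...,2]
b=(abs(W[...,1]-144)<60)&(W[...,0]>420)&(W[...,0]<640)&(Z>70)
P=W[b]; h=np.histogram(P[:,0],bins=range(420,650,10)); 
print([(int(x),float(np.median(P[(P[:,0]>=x)&(P[:,0]<x+10),2]).round())) for x in h[1][:-1] if ((P[:,0]>=x)&(P[:,0]<x+10)).any()])
E
```

```text
[(460, 161.0), (470, 167.0), (480, 162.0), (490, 153.0), (500, 77.0), (510, 144.0), (520, 141.0), (530, 136.0), (540, 131.0), (550, 127.0), (560, 122.0), (570, 117.0), (580, 113.0), (590, 107.0), (600, 102.0), (610, 98.0), (620, 94.0), (630, 89.0)]
```

View pics/s6.png

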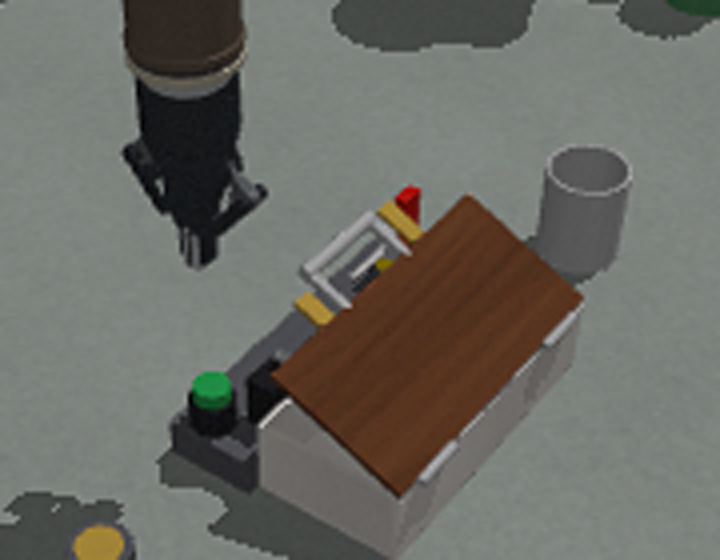

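The lid has popped ajar: the bar is at crop (345,235), the button is back up, and the red bolt is drawn aside. Next I'll grip the bar.

Request:
servo_tool(increments="0.6 0.2 0 0; 0.9 0.2 0 0; 0.9 0.2 0 0; 0.75 0.19 0 0; 0.4 0 0 0; 0 0 0 0", jaw=-0.25)

```text
time_s: 16.73
eef_pos: [474.3, 144.3, 219.9]
eef_rot: [-179.9, 0.0, 89.5]
force: [0.1, -0.1, 0.6]
opening: 0.374
finger_force: 0.0
```

Request:
servo_tool(increments="0 0 0.4 0; 0 0 0.6 0; 0 0 0.5 0; 0 0 0.25 0; 0 0 0.05 0; 0 0 0 0")

```text
time_s: 17.48
eef_pos: [475.2, 143.5, 149.0]
eef_rot: [180.0, -0.0, 89.4]
force: [-0.8, -0.8, -0.2]
opening: 0.374
finger_force: 0.0
```

Request:
servo_tool(increments="0 0 0 0; 0 0 0 0; 0 0 0 0; 0 0 0 0", jaw=-1)

```text
time_s: 17.98
eef_pos: [477.5, 143.8, 149.7]
eef_rot: [179.7, -0.1, 89.4]
force: [7.5, -0.3, -4.2]
opening: 0.133
finger_force: 58.5
```

Request:
servo_tool(increments="0 0.23 -0.31 0; 0 0.18 -0.3 0; 0 0.22 -0.28 0; 0 0.22 -0.27 0; 0 0.26 -0.24 0; 0 0.26 -0.24 0; 0 0.29 -0.2 0; 0 0.29 -0.19 0")

```text
time_s: 18.98
eef_pos: [551.2, 143.3, 232.5]
eef_rot: [-179.9, 0.1, 89.5]
force: [-13.9, -1.8, 16.2]
opening: 0.134
finger_force: 60.5
```

```bash
python3 - <<'E'
from h import *
s=read_state();print(s['eef_pos'],s['force'].round(1),s['torque'].round(2),s['q'].round())
E
```

```text
[551.20637077 143.29642208 232.47577523] [-13.9  -1.8  16.2] [-0.34  3.47 -0.07] [  4.  24. -33.  96.  14.  65. -34.]
```

Request:
servo_tool(increments="0 0.27 -0.25 0; 0 0.32 -0.15 0; 0 0.33 -0.12 0; 0 0.33 -0.09 0; 0 0 0 0")

```text
time_s: 19.6
eef_pos: [604.0, 142.8, 256.0]
eef_rot: [179.9, -0.1, 89.4]
force: [-3.2, 0.4, 4.9]
opening: 0.135
finger_force: 60.0
```

Request:
servo_tool(increments="0 0.33 -0.06 0; 0 0.35 -0.04 0; 0 0.35 -0.01 0; 0 0.35 0.02 0; 0 0.35 0.05 0; 0 0.33 0.07 0; 0 0 0 0; 0 0 0 0")

```text
time_s: 20.6
eef_pos: [686.6, 142.6, 254.2]
eef_rot: [179.8, -0.1, 89.4]
force: [2.3, 5.1, 4.5]
opening: 0.134
finger_force: 65.1
```

Request:
servo_tool(increments="0 0.1 0.02 0; 0 0 0 0; 0 0 0 0; 0 0 0 0")

```text
time_s: 21.1
eef_pos: [689.2, 142.6, 253.6]
eef_rot: [179.9, -0.1, 89.5]
force: [-2.9, 4.4, 8.9]
opening: 0.134
finger_force: 65.4
```

Request:
servo_tool(increments="0 0.1 0.03 0; 0 0 0 0; 0 0 0 0; 0 0 0 0")

```text
time_s: 21.6
eef_pos: [689.7, 142.7, 253.4]
eef_rot: [-179.7, 0.0, 89.5]
force: [-20.3, 0.7, 22.2]
opening: 0.136
finger_force: 67.0
```

At the stop (force jumped). I'll unload, release gently and rise clear, then look.

Request:
servo_tool(increments="0 -0.12 -0.05 0; 0 0 0 0; 0 0 0 0")

```text
time_s: 21.98
eef_pos: [688.8, 142.6, 253.8]
eef_rot: [179.9, -0.1, 89.5]
force: [0.4, 6.4, 5.2]
opening: 0.134
finger_force: 65.0
```

Request:
servo_tool(increments="0 0 0 0; 0 0 0 0; 0 0 0 0; 0 0 0 0", jaw=-0.25)

```text
time_s: 22.48
eef_pos: [688.5, 141.1, 252.9]
eef_rot: [-180.0, 0.0, 89.4]
force: [0.4, 0.0, 0.2]
opening: 0.373
finger_force: 0.0
```

Request:
servo_tool(increments="0 0 -0.3 0; 0 0 -0.8 0; 0 0 -1 0; 0 0 0 0")

```text
time_s: 22.98
eef_pos: [689.8, 142.5, 342.1]
eef_rot: [179.6, -0.1, 89.4]
force: [1.0, 0.6, -0.3]
opening: 0.373
finger_force: 0.0
```

Request:
servo_tool(increments="-1 -0.6 0 0; -1 -0.6 0 0; -1 -0.6 0 0; -1 -0.6 0 0; -1 -0.6 0 0; -0.9 -0.5 0 0; -0.4 0 0 0; 0 0 0 0", jaw=0.7)

```text
time_s: 23.98
eef_pos: [546.2, -110.0, 337.1]
eef_rot: [180.0, 0.0, 89.3]
force: [-0.2, -0.6, 0.6]
opening: 0.846
finger_force: 0.0
```

```bash
cat >> h.py <<'E'
def tins():
    im,d=get_image('top'); W=world('top',d); Z=W[...,2]; i=im.astype(int)
    m=(i[...,0]>i[...,2]+35)&(i[...,0]>90)&(Z>52)&(Z<78)&(W[...,1]<-20)
    n,l,st,ce=cv2.connectedComponentsWithStats(m.astype(np.uint8))
    out=[]
    for k in range(1,n):
        if st[k,4]>25:
            c=[int(x) for x in ce[k]]; ring=im[c[1]-14:c[1]+15,c[0]-14:c[0]+15].astype(int)
            blue=((ring[...,2]>ring[...,0]+40)).sum()
            P=W[l==k]; print('tin',c,'dot',((P.min(0)+P.max(0))/2).round(1),'n',st[k,4],'blue',blue)
    return im,W
E
python3 - <<'E'
from h import *
print(read_state()['eef_pos'])
im,W=tins(); cv2.imwrite('pics/x.png',im[...,::-1])
Z=W[...,2]
# chest rim / walls: white
b=(abs(W[...,1]-144)<170)&(W[...,0]>480)&(W[...,0]<760)&(Z>60)
i=im.astype(int); w=b&(Z<85)&(i.min(-1)>90); P=W[w]; print('rim',P.min(0),P.max(0),cv2.minAreaRect(P[:,:2].astype(np.float32)))
br=b&(Z>90);P=W[br]
for z in range(90,290,20):
    q=P[(P[:,2]>z)&(P[:,2]<z+20)]
    if len(q): print(z,np.median(q,0).round())
E
```

```text
[ 546.19240413 -109.97516863  337.08508833]
rim [498.3992184   -6.33579276  60.98790533] [642.04226626 295.49324993  84.77486593] ((570.4653930664062, 144.69300842285156), (300.8946838378906, 141.92481994628906), 89.47943878173828)
90 [644. 104.  98.]
110 [649. 139. 120.]
130 [654. 144. 140.]
150 [658. 139. 160.]
170 [663. 149. 180.]
190 [668. 140. 200.]
210 [673. 143. 219.]
230 [678. 101. 240.]
250 [684. 154. 266.]
270 [684. 146. 271.]
```

```bash
python3 - <<'E'
from h import *
im,d=get_image('top'); W=world('top',d)
for r in ((417,235),(384,227),(377,182),(402,270)):
    print(r,im[r[1],r[0]],W[r[1],r[0]].round())
print([(np.round(r['rect']).astype(int).tolist(),round(r['conf'],2)) for r in look_for('tin1','top')])
E
```

```text
(417, 235) [74 65 56] [ 422. -113.  779.]
(384, 227) [59 51 43] [434. -73. 750.]
(377, 182) [43 38 31] [497. -65. 748.]
(402, 270) [76 66 56] [377. -91. 783.]
[([372, 217, 376, 235], 0.62), ([212, 226, 239, 234], 0.46), ([362, 115, 388, 138], 0.17)]
```

```bash
sed -i "s/def tins():/def tins(cam='top'):/; s/get_image('top'); W=world('top',d); Z/get_image(cam); W=world(cam,d); Z/" h.py
python3 - <<'E'
from h import *
im,W=tins('scene')
E
```

```text
tin [234, 218] dot [ 343.1 -223.4   62. ] n 85 blue 245
tin [274, 225] dot [ 470.3 -172.2   61.2] n 99 blue 0
tin [308, 241] dot [ 595.9 -158.    61.3] n 111 blue 0
tin [244, 242] dot [ 441.5 -277.4   61.9] n 93 blue 119
```

Request:
servo_tool(increments="-0.6 0.65 0.3 0; -0.6 0.65 0.8 0; 0 0 1 0; 0 0 1 0; 0 0 1 0; 0 0 0.8 0; 0 0 0.4 0; 0 0 0 0", jaw=0.85)

```text
time_s: 25.18
eef_pos: [597.4, -156.7, 124.4]
eef_rot: [-179.9, -0.0, 89.5]
force: [-0.3, -0.8, -0.0]
opening: 0.925
finger_force: 0.0
```

```bash
python3 - <<'E'
from h import *
s=read_state();print(s['eef_pos'],s['opening'])
im,W=tins('scene')
m=(W[...,0]>560)&(W[...,0]<660)&(abs(W[...,1]+158)<40)&(W[...,2]>75)&(W[...,2]<400)
# front finger tip from depth
vs,us=np.where(m); 
for v in range(vs.max()-12,vs.max()+1,2):
    u=us[vs==v]
    if len(u): print(v,u.min(),u.max(),W[v,u[0]].round(),W[v,u[-1]].round())
E
```

```text
[ 597.3753793  -156.72421121  124.44370634] 0.9250434057262652
tin [234, 218] dot [ 344.1 -223.3   61.7] n 84 blue 245
tin [274, 225] dot [ 470.2 -173.4   60.9] n 99 blue 0
tin [308, 241] dot [ 595.7 -158.2   60.8] n 111 blue 0
tin [244, 242] dot [ 441.8 -276.    62.2] n 116 blue 119
223 315 322 [ 633. -169.  183.] [ 658. -171.  202.]
225 317 323 [ 639. -169.  179.] [ 659. -168.  192.]
227 317 322 [ 638. -168.  169.] [ 657. -170.  184.]
229 317 323 [ 637. -167.  158.] [ 650. -155.  155.]
231 317 323 [ 637. -167.  150.] [ 648. -152.  142.]
233 317 321 [ 638. -168.  142.] [ 652. -167.  151.]
235 319 319 [ 643. -166.  135.] [ 643. -166.  135.]
```

Request:
servo_tool(increments="-0.03 0 0.6 0; 0 0 0.9 0; 0 0 0.7 0; 0 0 0.4 0; 0 0 0.1 0; 0 0 0 0")

```text
time_s: 25.98
eef_pos: [598.3, -158.8, 18.1]
eef_rot: [179.9, 0.0, 89.4]
force: [-0.5, 0.0, 0.8]
opening: 0.929
finger_force: 0.0
```

Request:
servo_tool(increments="0 0 0 0; 0 0 0 0; 0 0 0 0; 0 0 0 0; 0 0 0 0", jaw=-1)

```text
time_s: 26.6
eef_pos: [598.2, -158.9, 18.6]
eef_rot: [179.9, 0.0, 89.4]
force: [-0.9, -0.3, 7.0]
opening: 0.643
finger_force: 62.6
```

Request:
servo_tool(increments="0 0 -0.4 0; 0 0 -0.8 0; 0 0 -1 0; 0 0 -1 0; 0 0 -0.8 0; 0.5 -0.2 0 0; 0.8 -0.2 0 0; 0.9 -0.2 0 0")

```text
time_s: 27.6
eef_pos: [573.0, -69.1, 176.7]
eef_rot: [-179.9, -0.0, 89.4]
force: [0.4, 0.8, -1.8]
opening: 0.644
finger_force: 63.8
```

Request:
servo_tool(increments="0.9 0 0 0; 0.9 0 0 0; 0.9 0 0 0; 0.9 0 0 0; 0.9 0 0 0; 0.9 0 0 0; 0.9 0 0 0; 0.7 0 0 0")

```text
time_s: 28.6
eef_pos: [575.4, 211.8, 176.6]
eef_rot: [-179.9, -0.0, 89.6]
force: [0.2, 0.3, -1.2]
opening: 0.643
finger_force: 63.7
```

Request:
servo_tool(increments="0.4 0 0 0; 0 0 0 0; 0 0 0 0")

```text
time_s: 28.98
eef_pos: [577.4, 223.8, 176.8]
eef_rot: [-180.0, 0.1, 89.3]
force: [0.0, -0.3, -1.9]
opening: 0.642
finger_force: 63.7
```

Request:
servo_tool(increments="0.1 -0.1 0.3 0; 0 0 0.7 0; 0 0 0.8 0; 0 0 0.8 0; 0 0 0.6 0; 0 0 0.4 0; 0 0 0.1 0; 0 0 0 0")

```text
time_s: 29.98
eef_pos: [573.7, 229.6, 29.5]
eef_rot: [180.0, -0.0, 89.4]
force: [0.3, 0.7, -1.4]
opening: 0.642
finger_force: 63.7
```

Request:
servo_tool(increments="0 0 0.05 0; 0 0 0.05 0; 0 0 0 0")

```text
time_s: 30.35
eef_pos: [573.5, 229.5, 25.2]
eef_rot: [180.0, 0.0, 89.4]
force: [0.1, 0.6, -2.5]
opening: 0.643
finger_force: 63.7
```

Request:
servo_tool(increments="0 0 0.03 0; 0 0 0 0")

```text
time_s: 30.6
eef_pos: [573.6, 229.6, 24.6]
eef_rot: [180.0, 0.0, 89.4]
force: [-2.5, -1.2, 4.5]
opening: 0.645
finger_force: 64.3
```

Request:
servo_tool(increments="0 0 0.03 0; 0 0 0 0")

```text
time_s: 30.85
eef_pos: [573.6, 229.5, 24.5]
eef_rot: [179.9, 0.0, 89.4]
force: [-5.6, -4.1, 16.4]
opening: 0.645
finger_force: 65.4
```

On the floor at TCP z 24.6. I'll release and rise.

Request:
servo_tool(increments="0 0 -0.03 0; 0 0 0 0; 0 0 0 0", jaw=0.55)

```text
time_s: 31.22
eef_pos: [573.5, 229.5, 23.8]
eef_rot: [-180.0, -0.0, 89.4]
force: [-0.2, 0.2, 0.8]
opening: 0.775
finger_force: 0.0
```

Request:
servo_tool(increments="0 0 -0.4 0; 0 0 -0.8 0; 0 0 -1 0; 0 0 -1 0; 0 0 -1 0; 0 0 0 0")

```text
time_s: 31.98
eef_pos: [575.0, 230.9, 196.5]
eef_rot: [179.6, -0.2, 89.4]
force: [0.0, -0.4, -0.6]
opening: 0.775
finger_force: 0.0
```

Request:
servo_tool(increments="-0.9 -0.2 0 0; -1 -0.2 0 0; -1 -0.2 0 0; -1 -0.2 0 0; -1 -0.2 0 0; -1 -0.2 0 0; -1 -0.2 0 0; -1 -0.2 0 0", jaw=0.85)

```text
time_s: 32.98
eef_pos: [505.4, -87.0, 191.8]
eef_rot: [-180.0, -0.0, 89.4]
force: [0.3, -0.3, 0.2]
opening: 0.929
finger_force: 0.0
```

```bash
python3 - <<'E'
from h import *
print(read_state()['eef_pos'])
im,W=tins('scene')
i=im.astype(int);Z=W[...,2];m=(i[...,0]>i[...,2]+35)&(i[...,0]>90)&(abs(W[...,1]-229)<60)&(abs(W[...,0]-572)<60)&(Z>50)&(Z<85);P=W[m];print('in chest',np.median(P,0) if len(P) else 0,len(P))
E
```

```text
[505.42279729 -87.04669446 191.76135438]
tin [234, 218] dot [ 343.8 -222.5   61.6] n 84 blue 244
tin [274, 225] dot [ 471.3 -172.1   60.9] n 85 blue 0
tin [244, 242] dot [ 442.5 -276.3   61.6] n 96 blue 119
in chest [573.45626393 231.46983054  66.98178437] 68
```

Request:
servo_tool(increments="-0.8 -0.35 0.2 0; -0.9 -0.35 0.3 0; -0.43 -0.12 0.5 0; 0 0 0.7 0; 0 0 0.6 0; 0 0 0.2 0; 0 0 0 0")

```text
time_s: 33.9
eef_pos: [472.4, -170.4, 91.8]
eef_rot: [-180.0, -0.0, 89.4]
force: [0.4, -1.0, 0.3]
opening: 0.923
finger_force: 0.0
```

```bash
python3 - <<'E'
from h import *
print(read_state()['eef_pos'])
im,W=tins('scene')
E
```

```text
[ 472.41670278 -170.40961328   91.84295719]
tin [234, 218] dot [ 344.4 -223.8   61.7] n 85 blue 245
tin [274, 225] dot [ 471.3 -173.1   61.8] n 99 blue 0
tin [244, 242] dot [ 441.7 -277.    60.7] n 96 blue 119
```

Request:
servo_tool(increments="-0.06 0 0.4 0; 0 0 0.7 0; 0 0 0.5 0; 0 0 0.25 0; 0 0 0 0")

```text
time_s: 34.58
eef_pos: [472.3, -173.0, 17.4]
eef_rot: [-179.9, -0.0, 89.4]
force: [0.2, -0.4, -0.5]
opening: 0.927
finger_force: 0.0
```

Request:
servo_tool(increments="0 0 0 0; 0 0 0 0; 0 0 0 0; 0 0 0 0; 0 0 0 0", jaw=-1)

```text
time_s: 35.2
eef_pos: [473.0, -173.3, 18.9]
eef_rot: [179.9, 0.0, 89.4]
force: [-1.3, 1.1, 6.0]
opening: 0.64
finger_force: 63.2
```

Request:
servo_tool(increments="0 0 -0.4 0; 0 0 -0.8 0; 0 0 -1 0; 0 0 -1 0; 0 0 -0.8 0; 0 0 0 0")

```text
time_s: 35.95
eef_pos: [474.1, -173.3, 181.3]
eef_rot: [179.7, 0.1, 89.4]
force: [-0.1, -0.1, -2.0]
opening: 0.643
finger_force: 63.7
```

Request:
servo_tool(increments="0.8 0.3 0 0; 1 0.35 0 0; 1 0.35 0 0; 1 0.35 0 0; 1 0.35 0 0; 1 0.35 0 0; 1 0.35 0 0; 0.8 0 0 0")

```text
time_s: 36.95
eef_pos: [571.6, 131.6, 177.1]
eef_rot: [-179.9, -0.0, 89.5]
force: [0.1, 0.2, -2.5]
opening: 0.639
finger_force: 63.7
```

Request:
servo_tool(increments="0.35 0 0 0; 0 0 0 0; 0 0 0 0")

```text
time_s: 37.33
eef_pos: [571.8, 141.8, 177.6]
eef_rot: [-180.0, 0.1, 89.3]
force: [-0.0, -0.3, -1.2]
opening: 0.633
finger_force: 63.7
```

Request:
servo_tool(increments="0.05 0.04 0.3 0; 0 0 0.7 0; 0 0 0.8 0; 0 0 0.8 0; 0 0 0.6 0; 0 0 0.4 0; 0 0 0.1 0; 0 0 0 0")

```text
time_s: 38.33
eef_pos: [573.7, 145.9, 30.2]
eef_rot: [180.0, -0.0, 89.4]
force: [0.7, 0.3, -1.7]
opening: 0.641
finger_force: 63.7
```

Request:
servo_tool(increments="0 0 0.04 0; 0 0 0.04 0; 0 0 0 0")

```text
time_s: 38.7
eef_pos: [573.5, 145.9, 26.9]
eef_rot: [180.0, -0.0, 89.4]
force: [-0.6, -0.2, -3.0]
opening: 0.641
finger_force: 63.7
```

Request:
servo_tool(increments="0 0 0.04 0; 0 0 0.02 0; 0 0 0 0")

```text
time_s: 39.08
eef_pos: [573.5, 145.9, 24.9]
eef_rot: [180.0, 0.0, 89.4]
force: [-2.5, -0.6, 6.9]
opening: 0.639
finger_force: 64.6
```

Request:
servo_tool(increments="0 0 0.02 0; 0 0 0 0; 0 0 0 0")

```text
time_s: 39.45
eef_pos: [573.5, 145.9, 24.9]
eef_rot: [180.0, 0.0, 89.4]
force: [-5.6, -1.9, 15.7]
opening: 0.642
finger_force: 65.4
```

Touching the floor; release, rise, return for the last tin.

Request:
servo_tool(increments="0 0 -0.03 0; 0 0 0 0; 0 0 0 0", jaw=0.55)

```text
time_s: 39.83
eef_pos: [573.4, 145.9, 24.5]
eef_rot: [-180.0, 0.0, 89.4]
force: [-0.3, -1.1, 0.1]
opening: 0.771
finger_force: 0.0
```

Request:
servo_tool(increments="0 0 -0.4 0; 0 0 -0.8 0; 0 0 -1 0; 0 0 -1 0; 0 0 -1 0; 0 0 0 0")

```text
time_s: 40.58
eef_pos: [575.1, 147.0, 197.2]
eef_rot: [179.6, -0.1, 89.4]
force: [0.5, 0.1, -1.0]
opening: 0.775
finger_force: 0.0
```

Request:
servo_tool(increments="-0.9 -0.3 0 0; -1 -0.35 0 0; -1 -0.35 0 0; -1 -0.35 0 0; -1 -0.35 0 0; -1 -0.35 0 0; -1 -0.35 0 0; -1 -0.35 0 0", jaw=0.85)

```text
time_s: 41.58
eef_pos: [459.2, -170.1, 192.6]
eef_rot: [-180.0, -0.0, 89.4]
force: [-0.5, -0.7, -0.3]
opening: 0.924
finger_force: 0.0
```

```bash
python3 - <<'E'
from h import *
print(read_state()['eef_pos'])
im,W=tins('scene')
E
```

```text
[ 459.16067266 -170.0898582   192.57770167]
tin [234, 218] dot [ 344.6 -222.8   60.3] n 84 blue 245
tin [244, 242] dot [ 442.9 -276.3   61.4] n 96 blue 119
```

Request:
servo_tool(increments="-0.8 -0.2 0.1 0; -1 -0.17 0.3 0; -0.75 0 0.5 0; -0.12 0 0.7 0; 0 0 0.6 0; 0 0 0.3 0; 0 0 0 0")

```text
time_s: 42.5
eef_pos: [443.9, -275.1, 92.2]
eef_rot: [-179.9, -0.0, 89.4]
force: [0.3, -0.2, 0.2]
opening: 0.928
finger_force: 0.0
```

```bash
python3 - <<'E'
from h import *
print(read_state()['eef_pos'])
im,W=tins('scene')
E
```

```text
[ 443.92128918 -275.09734247   92.22373048]
tin [244, 242] dot [ 441.2 -276.5   61.4] n 109 blue 102
```

Request:
servo_tool(increments="-0.04 -0.02 0.4 0; 0 0 0.7 0; 0 0 0.5 0; 0 0 0.25 0; 0 0 0 0")

```text
time_s: 43.18
eef_pos: [443.2, -277.1, 18.3]
eef_rot: [-180.0, -0.0, 89.4]
force: [-0.8, -0.6, -0.2]
opening: 0.925
finger_force: 0.0
```

Request:
servo_tool(increments="0 0 0 0; 0 0 0 0; 0 0 0 0; 0 0 0 0; 0 0 0 0", jaw=-1)

```text
time_s: 43.8
eef_pos: [444.1, -277.5, 19.7]
eef_rot: [179.9, 0.1, 89.4]
force: [-1.0, 1.5, 6.4]
opening: 0.638
finger_force: 63.4
```

Request:
servo_tool(increments="0 0 -0.4 0; 0 0 -0.8 0; 0 0 -1 0; 0 0 -1 0; 0 0 -0.8 0; 0 0 0 0")

```text
time_s: 44.55
eef_pos: [444.9, -277.8, 182.1]
eef_rot: [179.7, 0.2, 89.4]
force: [0.1, 0.1, -1.7]
opening: 0.641
finger_force: 63.7
```

Request:
servo_tool(increments="0.8 0.35 0 0; 1 0.4 0 0; 1 0.4 0 0; 1 0.4 0 0; 1 0.4 0 0; 1 0.4 0 0; 1 0.4 0 0; 1 0.35 0 0")

```text
time_s: 45.55
eef_pos: [570.3, 34.6, 177.9]
eef_rot: [-179.9, 0.0, 89.4]
force: [0.8, -0.3, -1.6]
opening: 0.644
finger_force: 63.7
```

Request:
servo_tool(increments="0.65 0 0 0; 0.05 0 0 0; 0 0 0 0")

```text
time_s: 45.92
eef_pos: [570.4, 60.7, 178.1]
eef_rot: [-179.9, 0.1, 89.4]
force: [0.4, 0.5, -2.4]
opening: 0.641
finger_force: 63.7
```

Request:
servo_tool(increments="0 0.07 0.3 0; 0 0 0.7 0; 0 0 0.8 0; 0 0 0.8 0; 0 0 0.6 0; 0 0 0.4 0; 0 0 0.1 0; 0 0 0 0")

```text
time_s: 46.92
eef_pos: [574.0, 61.4, 30.9]
eef_rot: [180.0, -0.0, 89.4]
force: [-0.8, -0.2, -1.1]
opening: 0.637
finger_force: 63.7
```

Request:
servo_tool(increments="0 0 0.05 0; 0 0 0.04 0; 0 0 0 0")

```text
time_s: 47.3
eef_pos: [573.9, 61.5, 27.3]
eef_rot: [180.0, 0.0, 89.4]
force: [-0.2, 0.4, -2.3]
opening: 0.642
finger_force: 63.7
```

Request:
servo_tool(increments="0 0 0.02 0; 0 0 0.02 0; 0 0 0 0")

```text
time_s: 47.68
eef_pos: [573.8, 61.5, 25.8]
eef_rot: [180.0, 0.0, 89.4]
force: [-1.4, -0.3, 3.3]
opening: 0.64
finger_force: 64.1
```

Request:
servo_tool(increments="0 0 0 0; 0 0 0 0; 0 0 0 0", jaw=0.55)

```text
time_s: 48.05
eef_pos: [573.8, 61.5, 25.5]
eef_rot: [180.0, -0.0, 89.4]
force: [0.5, 0.2, -0.3]
opening: 0.775
finger_force: 0.0
```

Request:
servo_tool(increments="0 0 -0.4 0; 0 0 -0.8 0; 0 0 -1 0; 0 0 -1 0; 0 0 -1 0; 0 0 -1 0; 0 0 -1 0; 0 0 -1 0")

```text
time_s: 49.05
eef_pos: [573.2, 61.7, 316.1]
eef_rot: [179.9, -0.0, 89.4]
force: [-0.1, 0.5, -0.3]
opening: 0.774
finger_force: 0.0
```

Request:
servo_tool(increments="-0.9 -0.5 0 0; -1 -0.5 0 0; -1 -0.5 0 0; -1 -0.5 0 0; -1 -0.5 -0.2 0; 0 0 0 0", jaw=-0.25)

```text
time_s: 49.8
eef_pos: [470.3, -136.8, 323.0]
eef_rot: [179.9, 0.1, 89.1]
force: [0.2, 1.1, -1.0]
opening: 0.373
finger_force: 0.0
```

```bash
python3 - <<'E'
from h import *
print(read_state()['eef_pos'])
im,d=get_image('scene');W=world('scene',d); save(im[80:290,210:430],'s7.png',3.4)
im2,W2=tins('scene')
i=im.astype(int);Z=W[...,2];m=(i[...,0]>i[...,2]+35)&(i[...,0]>90)&(abs(W[...,1]-144)<140)&(abs(W[...,0]-572)<62)&(Z>50)&(Z<90)
n,l,st,ce=cv2.connectedComponentsWithStats(m.astype(np.uint8))
for k in range(1,n):
    if st[k,4]>10: print(ce[k].round(),np.median(W[l==k],0).round(1),st[k,4])
im,d=get_image('top');W=world('top',d);P=W[(abs(W[...,1]-144)<60)&(W[...,2]>240)&(W[...,2]<285)&(W[...,0]>640)];print('bar',np.median(P,0),len(P))
E
```

```text
[ 470.33416495 -136.82228056  323.0010765 ]
tin [234, 218] dot [ 344.2 -224.8   61.9] n 85 blue 243
[369. 169.] [573.3 230.1  67.1] 67
[356. 182.] [572.  146.2  67.1] 74
[343. 195.] [573.6  62.3  67.4] 81
bar [684.65768363 148.50002352 266.95041838] 245
```

View pics/s7.png

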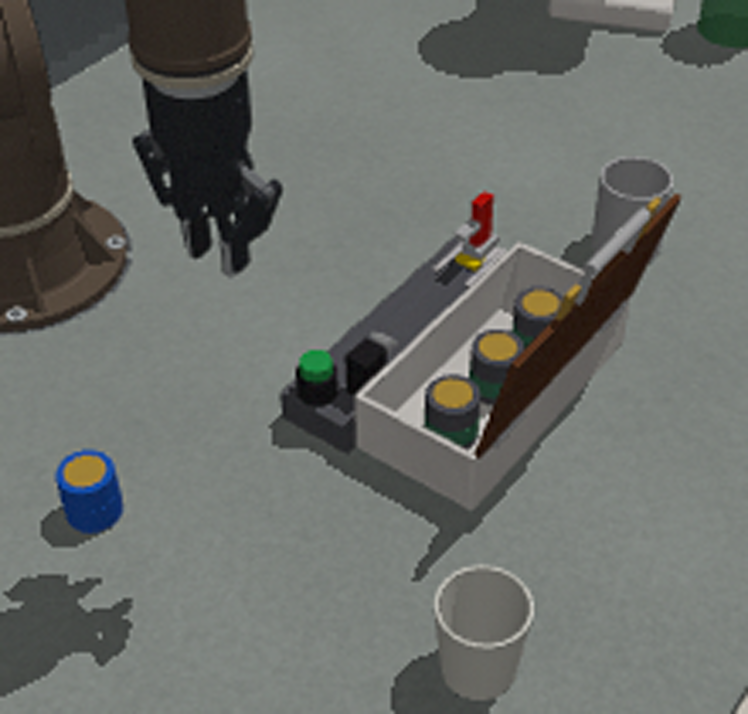

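All three green tins are in the chest (crop (453,400), (497,350), (540,305)). The lid is leaning fully back and the blue look-alike is untouched. Now I'll shut the lid.

Request:
servo_tool(increments="0.8 0.6 0 0; 0.9 0.7 0 0; 0.9 0.7 0 0; 0.9 0.7 0 0; 0.9 0.7 0 0; 0.9 0.7 0 0; 0.9 0.7 0 0; 0.85 0.6 0 0")

```text
time_s: 50.95
eef_pos: [691.0, 149.8, 321.2]
eef_rot: [-180.0, -0.1, 89.6]
force: [0.1, -0.6, -0.1]
opening: 0.376
finger_force: 0.0
```

Request:
servo_tool(increments="0 0 0 0; 0 0 0 0")

```text
time_s: 51.2
eef_pos: [690.2, 147.5, 321.2]
eef_rot: [-180.0, -0.0, 89.5]
force: [-0.2, -0.4, -0.3]
opening: 0.377
finger_force: 0.0
```

Request:
servo_tool(increments="-0.1 -0.05 0.3 0; 0 0 0.5 0; 0 0 0.5 0; 0 0 0.3 0; 0 0 0.1 0; 0 0 0 0")

```text
time_s: 51.95
eef_pos: [688.6, 142.0, 253.8]
eef_rot: [180.0, -0.0, 89.4]
force: [-0.1, 0.3, 1.2]
opening: 0.373
finger_force: 0.0
```

Request:
servo_tool(increments="0 0 0 0; 0 0 0 0; 0 0 0 0; 0 0 0 0", jaw=-1)

```text
time_s: 52.45
eef_pos: [689.1, 142.5, 254.4]
eef_rot: [179.9, -0.0, 89.4]
force: [0.7, 0.4, 5.9]
opening: 0.138
finger_force: 59.0
```

Request:
servo_tool(increments="0 -0.33 -0.07 0; 0 -0.35 -0.04 0; 0 -0.35 -0.02 0; 0 -0.35 0.01 0; 0 -0.35 0.04 0; 0 -0.34 0.07 0; 0 -0.34 0.09 0; 0 -0.33 0.12 0")

```text
time_s: 53.45
eef_pos: [578.7, 143.4, 246.7]
eef_rot: [179.9, 0.0, 89.4]
force: [0.8, -0.7, 7.4]
opening: 0.134
finger_force: 62.2
```

Request:
servo_tool(increments="0 0 0 0")

```text
time_s: 53.58
eef_pos: [576.9, 143.3, 246.4]
eef_rot: [-179.9, 0.1, 89.5]
force: [-5.6, -2.5, 12.9]
opening: 0.133
finger_force: 61.9
```

Request:
servo_tool(increments="0 -0.32 0.1 0; 0 -0.31 0.15 0; 0 -0.29 0.18 0; 0 -0.28 0.2 0; 0 -0.26 0.23 0; 0 -0.25 0.25 0; 0 -0.22 0.27 0; 0 -0.21 0.28 0")

```text
time_s: 54.58
eef_pos: [492.4, 144.7, 178.4]
eef_rot: [-180.0, -0.0, 89.5]
force: [0.3, 2.5, 3.8]
opening: 0.136
finger_force: 61.1
```

Request:
servo_tool(increments="0 0 0 0")

```text
time_s: 54.7
eef_pos: [492.2, 144.6, 177.9]
eef_rot: [-179.9, -0.0, 89.5]
force: [0.8, 3.5, -2.6]
opening: 0.136
finger_force: 61.3
```

Request:
servo_tool(increments="0 -0.19 0.3 0; 0 -0.16 0.31 0; 0 -0.14 0.32 0; 0 -0.12 0.33 0; 0 -0.09 0.34 0; 0 -0.07 0.34 0; 0 0 0 0")

```text
time_s: 55.58
eef_pos: [462.2, 144.8, 100.3]
eef_rot: [-180.0, -0.0, 89.4]
force: [1.0, 4.1, 2.5]
opening: 0.137
finger_force: 66.3
```

Request:
servo_tool(increments="0 -0.04 0.3 0; 0 -0.02 0.2 0; 0 0 0 0")

```text
time_s: 55.95
eef_pos: [460.1, 144.9, 80.8]
eef_rot: [-180.0, -0.0, 89.4]
force: [0.1, 5.2, 1.6]
opening: 0.139
finger_force: 67.5
```

Request:
servo_tool(increments="0 -0.01 0.1 0; 0 0 0.08 0; 0 0 0 0")

```text
time_s: 56.32
eef_pos: [459.8, 144.9, 73.9]
eef_rot: [180.0, -0.0, 89.4]
force: [-1.2, 5.9, 1.0]
opening: 0.132
finger_force: 67.5
```

Request:
servo_tool(increments="0 0 0.07 0; 0 0 0 0; 0 0 0 0")

```text
time_s: 56.7
eef_pos: [459.8, 144.9, 71.1]
eef_rot: [180.0, -0.0, 89.4]
force: [-1.0, 5.8, -0.2]
opening: 0.133
finger_force: 67.4
```

Request:
servo_tool(increments="0 0 0.07 0; 0 0 0 0; 0 0 0 0")

```text
time_s: 57.08
eef_pos: [459.8, 144.9, 68.7]
eef_rot: [180.0, -0.0, 89.4]
force: [-4.0, 4.5, 7.2]
opening: 0.138
finger_force: 68.2
```

Request:
servo_tool(increments="0 0 0.06 0; 0 0 0 0; 0 0 0 0")

```text
time_s: 57.45
eef_pos: [459.9, 145.0, 68.1]
eef_rot: [179.9, 0.0, 89.5]
force: [-10.8, 1.2, 35.6]
opening: 0.135
finger_force: 71.4
```

Request:
servo_tool(increments="0 0 -0.06 0; 0 0 0 0")

```text
time_s: 57.7
eef_pos: [459.8, 144.9, 68.9]
eef_rot: [180.0, -0.0, 89.4]
force: [-2.4, 3.9, 4.5]
opening: 0.139
finger_force: 67.9
```

Request:
servo_tool(increments="0 0 0 0; 0 0 0 0; 0 0 0 0", jaw=-0.3)

```text
time_s: 58.08
eef_pos: [459.7, 143.9, 68.4]
eef_rot: [-180.0, 0.0, 89.4]
force: [-0.8, -0.4, 0.6]
opening: 0.347
finger_force: 0.0
```

Request:
servo_tool(increments="0 0 -0.4 0; 0 0 -0.8 0; 0 0 -1 0; 0 0 -1 0; 0 0 -0.6 0; 0 0 0 0")

```text
time_s: 58.82
eef_pos: [460.8, 145.2, 223.4]
eef_rot: [179.8, -0.1, 89.4]
force: [-0.0, -0.4, 0.1]
opening: 0.347
finger_force: 0.0
```

```bash
python3 - <<'E'
from h import *
print(read_state()['eef_pos'])
im,d=get_image('scene');W=world('scene',d); i=im.astype(int)
m=(i[...,0]>i[...,2]+18)&(abs(W[...,1]-144)<150)&(abs(W[...,0]-572)<75)&(W[...,2]>60)&(W[...,2]<200)
P=W[m]; print('lid z',[float(np.median(P[abs(P[:,0]-x)<8,2]).round(1)) for x in (515,540,565,590,615,635)])
hsv=cv2.cvtColor(im,cv2.COLOR_RGB2HSV)
r=((hsv[...,0]<8)|(hsv[...,0]>172))&(hsv[...,1]>140)&(hsv[...,2]>60)&(W[...,1]>200)&(W[...,1]<340)
P=W[r];print('red',P.min(0),P.max(0),np.median(P,0))
E
```

```text
[460.75620016 145.22831448 223.41235049]
lid z [84.9, 84.6, 84.2, 83.9, 83.7, 83.5]
red [451.73934996 274.24557338  62.10411995] [467.17143335 299.04753207 122.98233494] [462.06949831 282.38434372 101.95473742]
```

The lid is flat (slope about 0.012 rad), which fits latched. Back to the bolt.

Request:
servo_tool(increments="0.7 -0.11 0 0; 0.9 0 0 0; 0.9 0 0 0; 0.8 0 0 0; 0.33 0 0 0; 0 0 0 0")

```text
time_s: 59.62
eef_pos: [456.3, 289.9, 220.1]
eef_rot: [-179.9, 0.0, 89.5]
force: [0.7, 0.1, -0.4]
opening: 0.351
finger_force: 0.0
```

Request:
servo_tool(increments="0 0 0.4 0; 0 0 0.7 0; 0 0 0.7 0; 0 0 0.5 0; 0 0 0.4 0; 0 0 0.2 0; 0 0 0 0")

```text
time_s: 60.5
eef_pos: [456.7, 289.5, 104.3]
eef_rot: [-180.0, 0.0, 89.4]
force: [-0.7, 0.2, -0.1]
opening: 0.352
finger_force: 0.0
```

Request:
servo_tool(increments="0 0.02 0 0; 0 0 0 0; 0 0 0 0; 0 0 0 0", jaw=-1)

```text
time_s: 61.0
eef_pos: [457.9, 290.3, 105.4]
eef_rot: [179.9, -0.0, 89.4]
force: [-1.5, -0.6, 6.0]
opening: 0.143
finger_force: 61.7
```

Request:
servo_tool(increments="0 0 -0.1 0; 0 0 -0.1 0; 0 0 -0.12 0; 0 0 0 0")

```text
time_s: 61.5
eef_pos: [457.7, 289.7, 117.7]
eef_rot: [180.0, 0.0, 89.4]
force: [0.4, 1.2, -3.4]
opening: 0.152
finger_force: 60.3
```

Request:
servo_tool(increments="-0.15 0 0 0; -0.2 0 0 0; -0.2 0 0 0; -0.2 0 0 0; -0.2 0 0 0; 0 0 0 0")

```text
time_s: 62.25
eef_pos: [457.4, 251.3, 117.6]
eef_rot: [180.0, 0.0, 89.4]
force: [2.4, 1.0, -3.3]
opening: 0.148
finger_force: 60.3
```

Moved 38.5 mm; I'll push the last bit until it meets the end stop.

Request:
servo_tool(increments="-0.06 0 0 0; 0 0 0 0; 0 0 0 0")

```text
time_s: 62.62
eef_pos: [457.4, 250.5, 117.8]
eef_rot: [180.0, -0.1, 89.5]
force: [1.2, 5.9, -4.8]
opening: 0.144
finger_force: 60.3
```

Request:
servo_tool(increments="-0.06 0 0 0; 0 0 0 0; 0 0 0 0")

```text
time_s: 63.0
eef_pos: [457.4, 250.0, 118.2]
eef_rot: [179.9, -0.2, 89.5]
force: [1.5, 9.0, -4.4]
opening: 0.147
finger_force: 60.2
```

Request:
servo_tool(increments="0 0 0.1 0; 0 0 0.1 0; 0 0 0.1 0; 0 0 0.06 0; 0 0 0 0")

```text
time_s: 63.62
eef_pos: [457.6, 250.5, 105.2]
eef_rot: [179.8, -0.2, 89.5]
force: [-3.7, 5.7, 14.3]
opening: 0.146
finger_force: 62.8
```

Down and home. Release, rise, retreat, and check.

Request:
servo_tool(increments="0 0 -0.03 0; 0 0 0 0; 0 0 0 0; 0 0 0 0", jaw=-0.25)

```text
time_s: 64.12
eef_pos: [457.1, 246.6, 104.1]
eef_rot: [-180.0, 0.0, 89.4]
force: [0.8, -0.1, 0.6]
opening: 0.375
finger_force: 0.0
```

Request:
servo_tool(increments="0 0 -0.4 0; 0 0 -0.8 0; 0 0 -1 0; 0 0 -1 0; 0 0 -1 0; 0 0 0 0")

```text
time_s: 64.88
eef_pos: [458.3, 248.5, 276.4]
eef_rot: [179.7, -0.2, 89.4]
force: [-0.2, 0.9, -1.4]
opening: 0.377
finger_force: 0.0
```

Request:
servo_tool(increments="-0.9 -0.1 0 0; -1 -0.1 0 0; -1 0 0 0; -1 0 0 0; -1 0 0 0; -1 0 0 0; -1 0 0 0; -0.8 0 0 0")

```text
time_s: 65.88
eef_pos: [445.4, -62.5, 272.2]
eef_rot: [-180.0, 0.0, 89.4]
force: [0.7, 0.1, -0.3]
opening: 0.372
finger_force: 0.0
```

Request:
servo_tool(increments="-0.9 0 0 0; -0.9 0 0 0; -0.9 0 0 0; -0.5 0 0 0; 0 0 0 0")

```text
time_s: 66.5
eef_pos: [444.1, -190.0, 271.9]
eef_rot: [-179.9, -0.0, 89.3]
force: [-1.2, 0.3, -0.9]
opening: 0.375
finger_force: 0.0
```

```bash
python3 - <<'E'
from h import *
s=read_state();print(s['eef_pos'],s['force'].round(1))
im,d=get_image('scene');W=world('scene',d); i=im.astype(int); save(im[110:230,270:420],'s8.png',4)
m=(i[...,0]>i[...,2]+18)&(abs(W[...,1]-144)<150)&(abs(W[...,0]-572)<75)&(W[...,2]>60)&(W[...,2]<200)
P=W[m]; print('lid z',[float(np.median(P[abs(P[:,0]-x)<8,2]).round(1)) for x in (515,540,565,590,615,635)])
hsv=cv2.cvtColor(im,cv2.COLOR_RGB2HSV)
r=((hsv[...,0]<8)|(hsv[...,0]>172))&(hsv[...,1]>140)&(hsv[...,2]>60)&(W[...,1]>200)&(W[...,1]<340)
P=W[r];print('red',P.min(0),P.max(0),np.median(P,0))
E
```

```text
[ 444.12239058 -190.02224897  271.92664883] [-1.2  0.3 -0.9]
lid z [85.0, 84.5, 84.3, 83.9, 83.5, 83.5]
red [450.43122469 234.74810327  64.23219077] [467.78053678 263.11017744 121.84591791] [462.60148479 246.71754492 103.98947984]
```

View pics/s8.png

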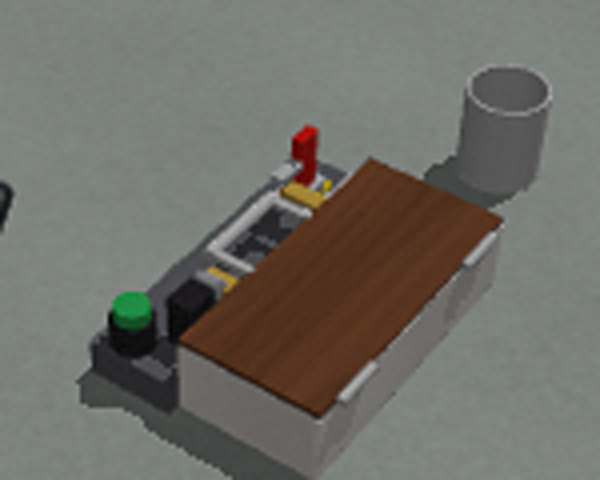

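The picture matches the start: the bolt is home and down (crop (305,155)), the lid is shut and latched, and the button is up. Handing in.

```bash
python3 -c "
from workcell import *
print(job_done())"
```

```text
the job is handed in; nothing more can be done
None
```

The job is handed in: all three green tins stand upright in the chest, the lid is shut and reads as latched, the bolt is home and down, and the cup, tamper, jug and blue look-alike were not touched (no verdict came back).

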